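# Set the unmarked flow-path dial by counting clicks

## Task

Gently turn the big unmarked dial anticlockwise (seen from above) until you feel its end stop, without forcing it. Then turn it clockwise exactly four clicks and leave it resting in that fourth click. Only then push the steel button on the same box fully in to store the setting and let go, leaving everything else standing where it is.

Things in the scene. Friction and masses are not known exactly. Their poses are not given: they have to be found in the camera images.
- module: Flow-path selector box fixed to the bench: white case, level grey top, 220 (x) x 280 (y) x 80 mm high, may be turned about the vertical. Origin: centre of its underside. On top, in its axes: big dial at (0, +50) mm, steel button at (-20, -90) mm, small fixed grey plug (18 mm wide, 14 mm high, does nothing) at (-75, -35) mm.
- dial_top (a point): Centre of the top of the big blank black dial, on its vertical axis, 38 mm above the panel; does not turn. Grip 42 mm in diameter, 32 mm tall, over a skirt 52 mm wide, 6 mm high; ribbed, no mark. 7 click positions, evenly spaced, somewhere between 15 and 25 degrees apart, 0 at the anticlockwise stop, 6 at the clockwise one; starts in any of 1 to 5. Squeeze 15 to 25 N to turn it.
- dial_foot (a point): Centre of the dial's foot, on the panel. How it feels: from click to click the resisting torque climbs to about 0.14 N m, drops through zero halfway and then pulls onward as much; let go, the dial settles in the nearest click. At a stop the torque climbs on past 0.2 N m, at 2.5 N m per rad; over 0.4 N m counts as forcing the stop.
- mount (a joint): Springy give of the dial's switch in the box: 0 when let go, positive when the dial's load twists it clockwise, 2.5 N m per rad. It shows the load on the dial, not which click it is in. Over 0.16 rad either way counts as forcing the stop.
- stem (a joint): Hidden valve stem inside the box, driven by the dial: 0 in click position 0 and +0.00005 m per click clockwise, so 0.0002 m in the fourth click. Far finer than the measuring noise: the position must be felt at the dial.
- store (a joint): Travel of the steel button, 0 (out) to 0.006 m (fully in, down); a spring returns it. Fully in takes 5 N.
- store_top (a point): Centre of the top of the round steel push button, 24 mm in diameter in a black collar; pressed straight down. The point moves with the button.
- vial: Loose capped amber vial, 22 mm wide, 46 mm tall, standing on the box's panel; origin centre of its underside. Leave it.
- bottle: Loose amber bottle with white cap, 64 mm wide, 130 mm tall, on the bench beyond the box; origin centre of its underside. Leave it.
- beaker: Loose glass beaker, 60 mm wide, 75 mm tall, on the bench beyond the box; origin centre of its underside. Leave it.
- jar: Loose jar with white cap, 50 mm wide, 70 mm tall, on the bench to the left; origin centre of its underside. Leave it.
- driver: Loose screwdriver, 160 mm long, lying on the bench to the left. Leave it.
- wrench: Loose wrench, 150 mm long, lying on the bench to the right. Leave it.

How it is judged:
By the outcome, as a careful person would: the job done as asked, in the order asked, and still so for the second after the job is handed in, with the robot touching nothing.
It also fails if it takes over 72 s, if anything falls off the work surface, if the arm or the gripper's body presses on something with over 40 N, if the wrist force passes 120 N, or if a joint passes its speed limit or range.

## Robot

A 6-joint arm with a two-finger parallel gripper is mounted at the origin on the work surface. World frame = base frame: x ahead of the robot, y to its left, z up, the work surface at z = 0. Lengths are in m, angles in rad, forces in N, time in s.
With the tool pointing down it reaches from about 0.25 to 0.725 m from the base axis. Payload 9.7 kg.
Tool frame: the origin (TCP) lies midway between the tips of the shut fingers; the grasp point (between the pads) lies 19 mm behind it (ctrl.tcp_to_grasp is the distance from the TCP to the grasp point, in m); z points along the fingers, y is the line along which they close (so a half turn about z gives the same grasp; the last joint's range is limited). The gripper opens to 85 mm and grips with 20 to 120 N. Pads are 22 mm wide; open, the fingers measure 114 mm over their backs; the gripper's body (76 mm by 85 mm) begins 54 mm behind the grasp point. The pads swing forward as they close: fully open they stand 13 mm farther back than shut.
Start: joints at [1.335, 0.087, 0.176, 1.66, 0, 1.571], TCP at [0.128, 0.535, 0.231] pointing down, gripper open.
Joint ranges: [-3.13, 3.13], [-0.85, 1.81], [-1.15, 1.24], [-2.2, 2.28], [-1.44, 1.52], [-3.14, 3.14]. Speed limits (rad/s): [2.22, 2.22, 2.57, 3.14, 3.14, 3.14].

## Interface

Orientations are given as a unit quaternion [x, y, z, w].
In Python, from rig import ctrl gives the robot as it stands.
- The arm moves only by the tool apply_moves, never from a script. Its argument "series" is a list of rows, each an object with "delta_rot": the turn, a rotation vector about the tool's x, y, z in rad, a list of three; "translation": the shift along the tool's x, y, z in cm, a list of three; "grip": the gripper command: -1 is shut, 1 is fully open, values between are in proportion. In form: [{"delta_rot": [wx, wy, wz], "translation": [dx, dy, dz], "grip": grip}, ...]. A call has exactly 8 rows; each row is the pose to reach, as a shift and turn from the pose commanded when the call began, along the tool's axes at that moment; what a row does not reach only later rows make up. A row lasts 1/12 s, in which the tool goes at most 41.7 mm and 7.16 degrees, less where a joint would pass 70% of its speed; a pose out of reach is approached as far as the arm can. A call with a gripper value outside its range is refused whole. The fingers move at their own pace and stop on an object; the grip force is fixed at half the most. Time passes only in rows, so rows that repeat a pose let the fingers close, or fill a call up. It gives the time, the measured TCP pose, the force, the opening and the grip force at its end, in the units of the state.
- ctrl.sense(): the state, without advancing time (a new reading comes with each control period).
- ctrl.get_image(name): name is "side" or "top"; returns a dict with "pixels" (420x560x3 uint8, red, green, blue), "mtx" (3x3 intrinsics, pixels), "position" and "orientation" of the camera in the world. Camera axes: x right, y down, z forward; pixel columns grow to the right and rows downward; lengths in m; the calibration is good to about 2 mm. A picture is of the moment at which its call begins. There is no depth.
- ctrl.sign_off(): hands the job in; it is judged then, once.
The state is a dict: "t": time; "joint_positions": joint angles; "joint_velocities": joint speeds; "effort": joint torques, N m; "tool_pos": TCP position; "ee_rot": TCP orientation; "contact_force": force on the tool from outside, world axes, zero at the start; "torque": the same for the moment, N m; "opening": opening from 0.0 (shut) to 1.0 (fully open); "grip_force": force on a finger pad.
Only numpy, scipy, OpenCV 4.12 (cv2) and the standard library are available. Lean on these libraries where they do the work, as an engineer would, in place of code of your own. Each camera call takes 0.05 s, during which the arm holds its last target. There are 200 camera calls.

## Working session

There is one attempt and no reset: what is moved stays moved. The work goes in short steps, Python scripts to look and compute and a tool call to move; the robot and the scene stay as the last step left them, time stands still between calls to the robot, and variables do not carry over. Pictures are saved under pics/ and viewed, at most 10 in all, crops included, and the job is handed in when it is done.

Besides the shell and the picture viewer there is one more tool, called after "Call:" in YAML: its name, and indented under it one key for each argument. apply_moves: Moves the arm, as the interface text tells. Its arguments: {"type":"object","properties":{"series":{"type":"array","items":{"type":"object","properties":{"delta_rot":{"type":"array","items":{"type":"number"}},"translation":{"type":"array","items":{"type":"number"}},"grip":{"type":"number"}}}}},"required":["series"]}

```bash
ls; mkdir -p pics; python3 - <<'E'
from rig import ctrl
import cv2,numpy as np
print(ctrl.sense(), ctrl.tcp_to_grasp)
for n in("top","side"):
    d=ctrl.get_image(n); cv2.imwrite(f"pics/{n}0.png",d["pixels"][:,:,::-1]); print(n,d["mtx"],d["position"],d["orientation"])
E
```

```text
pics
{'t': 0.0, 'joint_positions': array([1.33495459e+00, 8.74320998e-02, 1.75123004e-01, 1.65977492e+00,
       4.98920214e-06, 1.57081633e+00]), 'joint_velocities': array([-0.00256119,  0.00118977, -0.00013706, -0.00060505,  0.0018084 ,
        0.00022884]), 'effort': array([-4.33082814e-04, -5.20390999e+01,  4.64798570e+01,  1.65965891e-02,
       -1.21334720e-04, -5.36212610e-06]), 'tool_pos': array([0.12846002, 0.53455707, 0.23059273]), 'ee_rot': array([ 1.17657680e-01,  9.93054005e-01, -6.39077856e-04, -7.82174343e-05]), 'contact_force': array([ 1.28785275, -0.2337014 , -0.38411553]), 'torque': array([ 0.00240167, -0.0149    ,  0.02417619]), 'grip_force': 0.0, 'opening': 1.0023068021728656} 0.0187
top [[509.91966367   0.         278.18009345]
 [  0.         509.91966367 212.01226519]
 [  0.           0.           1.        ]] [0.50928727 0.017362   1.69387596] [-0.70203585  0.71160823 -0.02284802  0.01540679]
side [[495.30168166   0.         286.73542723]
 [  0.         495.30168166 202.63663283]
 [  0.           0.           1.        ]] [ 0.25921744 -1.09676365  0.77131054] [ 0.85245306 -0.1501046   0.07280486 -0.49547134]
```

View pics/top0.png

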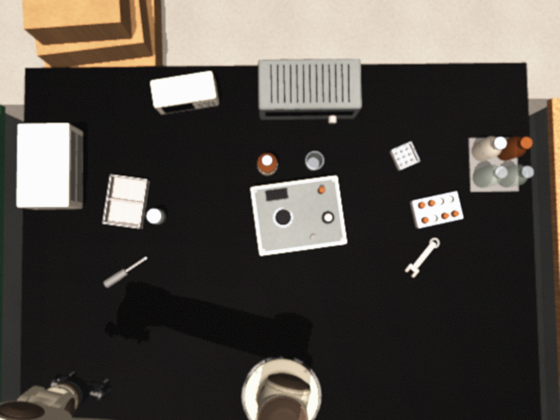

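View pics/side0.png

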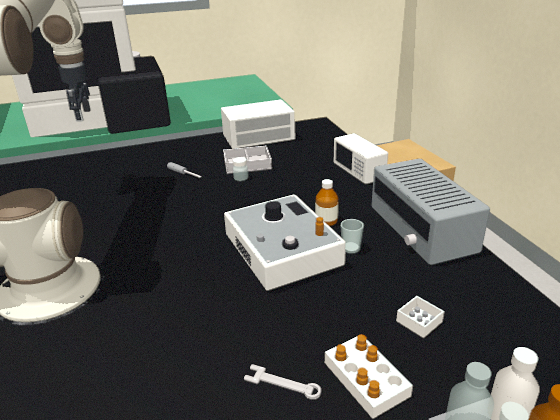

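Top view: dial at about (283,217), button (328,217), plug (312,237), vial (321,189). Side view: dial (273,210), button (290,241), vial (320,227). Now I'll measure them.

```bash
cat > h.py <<'E'
import numpy as np,cv2
from scipy.spatial.transform import Rotation as R
from rig import ctrl
def ray(d,uv):
    v=np.linalg.inv(d["mtx"])@[uv[0],uv[1],1.]
    return np.array(d["position"]),R.from_quat(d["orientation"]).apply(v)
def onplane(d,uv,z):
    p,v=ray(d,uv); return p+v*(z-p[2])/v[2]
def blobs(m,lo):
    n,l,s,c=cv2.connectedComponentsWithStats(m.astype(np.uint8))
    return [(c[i].round(2),s[i].tolist()) for i in range(1,n) if s[i][4]>=lo]
E
python3 - <<'E'
from h import *
d=ctrl.get_image("top");im=d["pixels"]
g=im.max(2).astype(int)
box=np.zeros_like(g);
m=(g>90); m[:165]=0;m[265:]=0;m[:,:240]=0;m[:,360:]=0
cs,_=cv2.findContours(m.astype(np.uint8),cv2.RETR_EXTERNAL,cv2.CHAIN_APPROX_NONE)
c=max(cs,key=cv2.contourArea); r=cv2.minAreaRect(c); print("box rect",r)
P=np.array([onplane(d,p,0.08)for p in cv2.boxPoints(r)]);print(P.round(4),P.mean(0))
inside=cv2.drawContours(np.zeros(g.shape,np.uint8),[c],-1,1,-1)>0
for b in blobs((g<60)&inside,10): print("dark",b,onplane(d,b[0],.118)[:2].round(4))
s=im.max(2).astype(int)-im.min(2)
for b in blobs((s>60)&inside,5): print("col",b,onplane(d,b[0],.126)[:2].round(4))
cv2.imwrite("pics/topc.png",cv2.resize(im[165:265,240:360,::-1],None,fx=6,fy=6,interpolation=cv2.INTER_CUBIC))
e=ctrl.get_image("side")["pixels"];cv2.imwrite("pics/sidec.png",cv2.resize(e[180:300,210:370,::-1],None,fx=5,fy=5,interpolation=cv2.INTER_CUBIC))
E
```

```text
box rect ((298.2992248535156, 215.03736877441406), (71.2923812866211, 89.97992706298828), 82.1847152709961)
[[ 0.6811  0.0917  0.08  ]
 [ 0.7166 -0.1926  0.08  ]
 [ 0.4916 -0.2188  0.08  ]
 [ 0.457   0.0635  0.08  ]] [ 0.58657003 -0.06404406  0.08      ]
dark (array([276.18, 193.96]), [267, 189, 20, 11, 158]) [0.6507 0.0056]
dark (array([282.62, 216.85]), [276, 211, 14, 13, 136]) [ 0.5794 -0.0133]
col (array([321.33, 189.39]), [318, 186, 7, 7, 36]) [ 0.6623 -0.134 ]
```

View pics/topc.png

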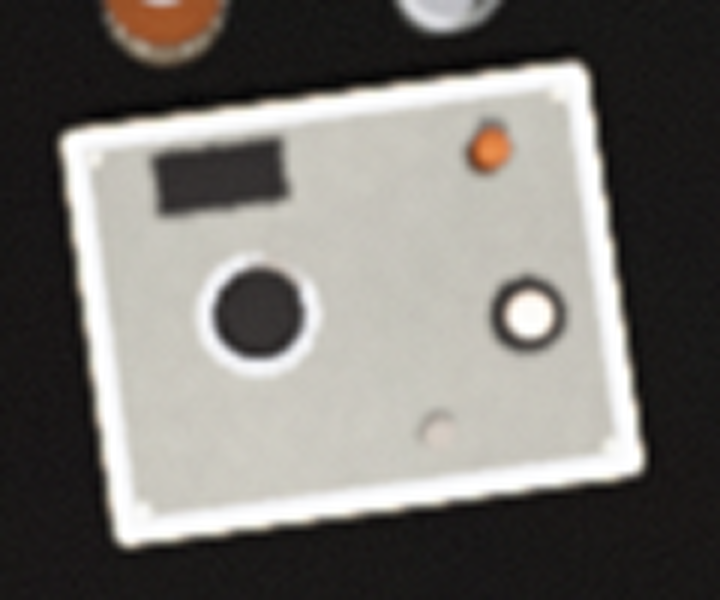

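View pics/sidec.png

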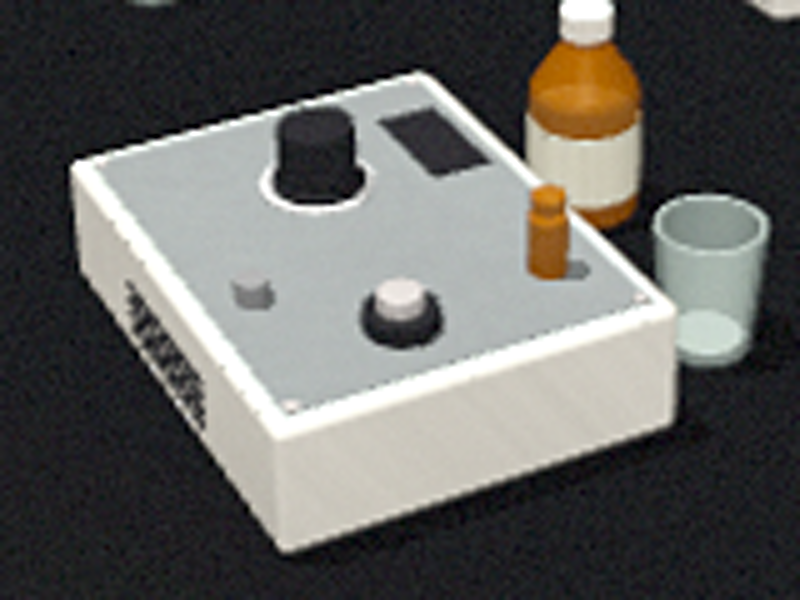

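```bash
cat >> h.py <<'E'
def tri(d1,u1,d2,u2):
    A=[];b=[]
    for d,u in((d1,u1),(d2,u2)):
        p,v=ray(d,u);v/=np.linalg.norm(v);M=np.eye(3)-np.outer(v,v);A.append(M);b.append(M@p)
    return np.linalg.solve(sum(A),sum(b))
def go(tgt):
    s=ctrl.sense();r=R.from_quat(s["ee_rot"])
    print("tr cm",(r.inv().apply(np.array(tgt)-s["tool_pos"])*100).round(2),"tcp",s["tool_pos"].round(4))
def st():
    s=ctrl.sense();x=R.from_quat(s["ee_rot"]).as_matrix()
    print("t",round(s["t"],2),"yaw",np.degrees(np.arctan2(x[1,0],x[0,0])).round(2),"j",s["joint_positions"].round(3),"T",s["torque"].round(3),"F",s["contact_force"].round(2),"grip",round(s["grip_force"],1),round(s["opening"],3),s["tool_pos"].round(4))
E
python3 - <<'E'
from h import *
a=ctrl.get_image("top");b=ctrl.get_image("side")
c=lambda x,y,k,ox,oy:((x+.5)/k-.5+ox,(y+.5)/k-.5+oy)
print("dial ring z.08",onplane(a,c(258.5,314.5,6,240,165),.08))
print("button",tri(a,c(528,315,6,240,165),b,c(401,288,5,210,180)))
print("dialtop",tri(a,c(259,313,6,240,165),b,c(316,119,5,210,180)))
go([.58,-.014,.20]);st()
E
```

```text
dial ring z.08 [ 0.58056784 -0.01422845  0.08      ]
button [ 0.57725918 -0.15414968  0.10295905]
dialtop [ 0.57960741 -0.01371437  0.12119919]
tr cm [-56.72 -42.8    3.12] tcp [0.1285 0.5347 0.231 ]
t 0.3 yaw 166.49 j [ 1.335  0.087  0.176  1.66  -0.     1.571] T [-0.085 -0.042  0.037] F [0.08 0.29 0.55] grip 0.0 1.001 [0.1285 0.5347 0.231 ]
```

Call:
apply_moves:
  series:
    - {"delta_rot": [0, 0, 0], "translation": [-26, -20, 0], "grip": 1}
    - {"delta_rot": [0, 0, 0], "translation": [-26, -20, 0], "grip": 1}
    - {"delta_rot": [0, 0, 0], "translation": [-26, -20, 0], "grip": 1}
    - {"delta_rot": [0, 0, 0], "translation": [-26, -20, 0], "grip": 1}
    - {"delta_rot": [0, 0, 0], "translation": [-26, -20, 0], "grip": 1}
    - {"delta_rot": [0, 0, 0], "translation": [-26, -20, 0], "grip": 1}
    - {"delta_rot": [0, 0, 0], "translation": [-26, -20, 0], "grip": 1}
    - {"delta_rot": [0, 0, 0], "translation": [-26, -20, 0], "grip": 1}

```text
t: 0.97
tool_pos: [0.3355, 0.2775, 0.2315]
ee_rot: [0.118, 0.993, 0.0, 0.0]
contact_force: [1.2, 0.6, 0.1]
opening: 1.005
grip_force: 0.0
```

```bash
python3 -c "
from h import *
go([.58,-.014,.20]);st()"
```

```text
tr cm [-30.58 -22.63   3.16] tcp [0.3355 0.2775 0.2315]
t 0.97 yaw 166.48 j [ 0.691 -0.185 -0.085  1.671 -0.     0.927] T [ 0.062 -0.024  0.02 ] F [1.18 0.62 0.14] grip 0.0 1.005 [0.3355 0.2775 0.2315]
```

Call:
apply_moves:
  series:
    - {"delta_rot": [0, 0, 0], "translation": [-30.6, -22.6, 3.1], "grip": 1}
    - {"delta_rot": [0, 0, 0], "translation": [-30.6, -22.6, 3.1], "grip": 1}
    - {"delta_rot": [0, 0, 0], "translation": [-30.6, -22.6, 3.1], "grip": 1}
    - {"delta_rot": [0, 0, 0], "translation": [-30.6, -22.6, 3.1], "grip": 1}
    - {"delta_rot": [0, 0, 0], "translation": [-30.6, -22.6, 3.1], "grip": 1}
    - {"delta_rot": [0, 0, 0], "translation": [-30.6, -22.6, 3.1], "grip": 1}
    - {"delta_rot": [0, 0, 0], "translation": [-30.6, -22.6, 3.1], "grip": 1}
    - {"delta_rot": [0, 0, 0], "translation": [-30.6, -22.6, 3.1], "grip": 1}

```text
t: 1.63
tool_pos: [0.5493, 0.0232, 0.2041]
ee_rot: [0.118, 0.993, 0.0, 0.0]
contact_force: [0.3, 0.6, -0.1]
opening: 1.002
grip_force: 0.0
```

```bash
python3 -c "
from h import *
go([.58,-.014,.084]);st()"
```

```text
tr cm [-3.85 -2.9  12.01] tcp [0.5493 0.0232 0.2041]
t 1.63 yaw 166.47 j [0.042 0.077 0.113 1.606 0.    0.278] T [ 0.008 -0.029  0.027] F [ 0.33  0.63 -0.13] grip 0.0 1.002 [0.5493 0.0232 0.2041]
```

Call:
apply_moves:
  series:
    - {"delta_rot": [0, 0, 0], "translation": [-3.85, -2.9, 0], "grip": 1}
    - {"delta_rot": [0, 0, 0], "translation": [-3.85, -2.9, 0], "grip": 1}
    - {"delta_rot": [0, 0, 0], "translation": [-3.85, -2.9, 3], "grip": 1}
    - {"delta_rot": [0, 0, 0], "translation": [-3.85, -2.9, 6], "grip": 0.6}
    - {"delta_rot": [0, 0, 0], "translation": [-3.85, -2.9, 8], "grip": 0.4}
    - {"delta_rot": [0, 0, 0], "translation": [-3.85, -2.9, 10], "grip": 0.3}
    - {"delta_rot": [0, 0, 0], "translation": [-3.85, -2.9, 11.5], "grip": 0.2}
    - {"delta_rot": [0, 0, 0], "translation": [-3.85, -2.9, 12], "grip": 0.2}

```text
t: 2.3
tool_pos: [0.5778, -0.0118, 0.0818]
ee_rot: [0.118, 0.993, -0.0, -0.002]
contact_force: [-1.9, 0.1, 13.6]
opening: 0.597
grip_force: 7.1
```

```bash
python3 -c "
from h import *
go([.58,-.014,.084]);st()
import cv2
for n in ('top','side'):
    d=ctrl.get_image(n)['pixels'][:,:,::-1]
    cv2.imwrite('pics/%s2.png'%n,cv2.resize(d[150:290,190:390],None,fx=4,fy=4,interpolation=cv2.INTER_CUBIC))
"
```

```text
tr cm [-0.27 -0.17 -0.22] tcp [ 0.5778 -0.0118  0.0818]
t 2.3 yaw 166.49 j [-0.02   0.151 -0.042  1.381  0.     0.215] T [ 0.307  0.179 -0.054] F [-1.89  0.12 13.65] grip 7.1 0.597 [ 0.5778 -0.0118  0.0818]
```

View pics/side2.png

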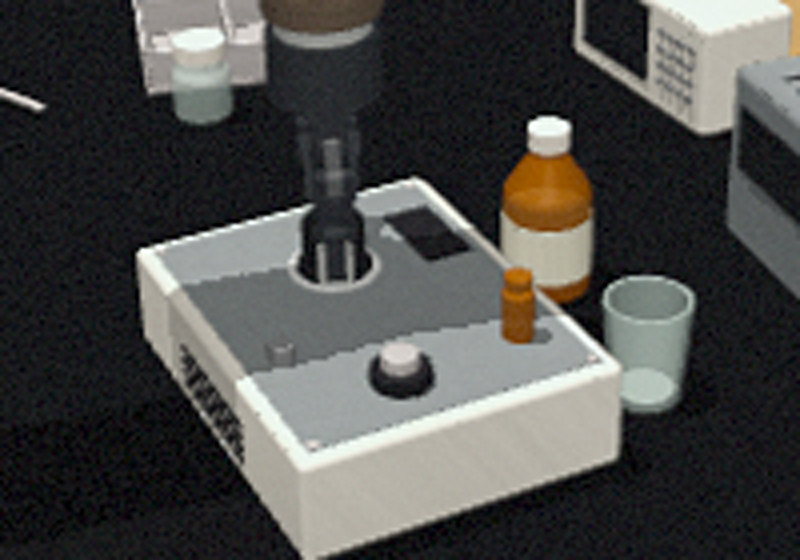

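The side view shows the fingers straddling the dial at about (335,250), bottle and vial untouched. The tips touch the skirt, so I'll raise a little, then close.

Call:
apply_moves:
  series:
    - {"delta_rot": [0, 0, 0], "translation": [0, 0, -0.6], "grip": 0.3}
    - {"delta_rot": [0, 0, 0], "translation": [0, 0, -0.6], "grip": 0.3}
    - {"delta_rot": [0, 0, 0], "translation": [0, 0, -0.6], "grip": 0.2}
    - {"delta_rot": [0, 0, 0], "translation": [0, 0, -0.6], "grip": 0.15}
    - {"delta_rot": [0, 0, 0], "translation": [0, 0, -0.6], "grip": 0.1}
    - {"delta_rot": [0, 0, 0], "translation": [0, 0, -0.6], "grip": 0.1}
    - {"delta_rot": [0, 0, 0], "translation": [0, 0, -0.6], "grip": 0.1}
    - {"delta_rot": [0, 0, 0], "translation": [0, 0, -0.6], "grip": 0.1}

```text
t: 3.07
tool_pos: [0.5789, -0.012, 0.0901]
ee_rot: [0.118, 0.993, -0.0, -0.0]
contact_force: [-0.1, -0.5, -0.5]
opening: 0.552
grip_force: 0.0
```

```bash
python3 -c "
from h import *
go([.58,-.014,.09]);st();print(ctrl.sense()['effort'][5])
"
```

```text
tr cm [-0.15 -0.17  0.01] tcp [ 0.5789 -0.012   0.0901]
t 3.07 yaw 166.49 j [-0.021  0.148 -0.029  1.394  0.     0.215] T [0.045 0.011 0.01 ] F [-0.08 -0.5  -0.51] grip 0.0 0.552 [ 0.5789 -0.012   0.0901]
0.00011317067219351884
```

Call:
apply_moves:
  series:
    - {"delta_rot": [0, 0, 0], "translation": [-0.1, -0.2, 0.1], "grip": 0.1}
    - {"delta_rot": [0, 0, 0], "translation": [-0.1, -0.2, 0.1], "grip": 0.05}
    - {"delta_rot": [0, 0, 0], "translation": [-0.1, -0.2, 0.1], "grip": 0.0}
    - {"delta_rot": [0, 0, 0], "translation": [-0.1, -0.2, 0.1], "grip": -0.04}
    - {"delta_rot": [0, 0, 0], "translation": [-0.1, -0.2, 0.1], "grip": -0.04}
    - {"delta_rot": [0, 0, 0], "translation": [-0.1, -0.2, 0.1], "grip": -0.04}
    - {"delta_rot": [0, 0, 0], "translation": [-0.1, -0.2, 0.1], "grip": -0.04}
    - {"delta_rot": [0, 0, 0], "translation": [-0.1, -0.2, 0.1], "grip": -0.04}

```text
t: 3.73
tool_pos: [0.5803, -0.0121, 0.09]
ee_rot: [0.117, 0.993, 0.002, 0.001]
contact_force: [1.0, 11.0, 4.1]
opening: 0.483
grip_force: 19.8
```

```bash
python3 -c "
from h import *
st();print(ctrl.sense()['effort'][5])
"
```

```text
t 3.73 yaw 166.58 j [-0.023  0.149 -0.028  1.391  0.004  0.211] T [ 2.301 -0.301  0.006] F [ 0.99 11.02  4.06] grip 19.8 0.483 [ 0.5803 -0.0121  0.09  ]
0.0021628575632348657
```

Call:
apply_moves:
  series:
    - {"delta_rot": [0, 0, 0], "translation": [0, 0.2, 0], "grip": -0.04}
    - {"delta_rot": [0, 0, 0], "translation": [0, 0.2, 0], "grip": -0.04}
    - {"delta_rot": [0, 0, 0], "translation": [0, 0.2, 0], "grip": -0.04}
    - {"delta_rot": [0, 0, 0], "translation": [0, 0.2, 0], "grip": -0.04}
    - {"delta_rot": [0, 0, 0], "translation": [0, 0.2, 0], "grip": -0.04}
    - {"delta_rot": [0, 0, 0], "translation": [0, 0.2, 0], "grip": -0.04}
    - {"delta_rot": [0, 0, 0], "translation": [0, 0.2, 0], "grip": -0.04}
    - {"delta_rot": [0, 0, 0], "translation": [0, 0.2, 0], "grip": -0.04}

```text
t: 4.4
tool_pos: [0.5804, -0.012, 0.09]
ee_rot: [0.118, 0.993, 0.0, 0.001]
contact_force: [-0.9, 1.6, 5.0]
opening: 0.484
grip_force: 20.0
```

```bash
cat > s.py <<'E'
from h import *
st();print(ctrl.sense()['effort'][5].round(4))
E
python3 s.py
```

```text
t 4.4 yaw 166.5 j [-2.100e-02  1.500e-01 -2.700e-02  1.392e+00  1.000e-03  2.150e-01] T [0.496 0.148 0.021] F [-0.86  1.6   4.99] grip 20.0 0.484 [ 0.5804 -0.012   0.09  ]
0.0171
```

Call:
apply_moves:
  series:
    - {"delta_rot": [0, 0, -0.03], "translation": [0, 0, 0], "grip": -0.04}
    - {"delta_rot": [0, 0, -0.06], "translation": [0, 0, 0], "grip": -0.04}
    - {"delta_rot": [0, 0, -0.07], "translation": [0, 0, 0], "grip": -0.04}
    - {"delta_rot": [0, 0, -0.07], "translation": [0, 0, 0], "grip": -0.04}
    - {"delta_rot": [0, 0, -0.07], "translation": [0, 0, 0], "grip": -0.04}
    - {"delta_rot": [0, 0, -0.07], "translation": [0, 0, 0], "grip": -0.04}
    - {"delta_rot": [0, 0, -0.07], "translation": [0, 0, 0], "grip": -0.04}
    - {"delta_rot": [0, 0, -0.07], "translation": [0, 0, 0], "grip": -0.04}

```text
t: 5.07
tool_pos: [0.5803, -0.0119, 0.09]
ee_rot: [0.083, 0.997, 0.0, 0.001]
contact_force: [-0.6, 3.4, 6.3]
opening: 0.49
grip_force: 20.0
```

```bash
python3 s.py
```

```text
t 5.07 yaw 170.51 j [-2.100e-02  1.500e-01 -2.700e-02  1.392e+00  1.000e-03  1.450e-01] T [ 0.585  0.126 -0.128] F [-0.58  3.43  6.28] grip 20.0 0.49 [ 0.5803 -0.0119  0.09  ]
-0.0746
```

Call:
apply_moves:
  series:
    - {"delta_rot": [0, 0, -0.03], "translation": [0, 0, 0], "grip": -0.04}
    - {"delta_rot": [0, 0, -0.06], "translation": [0, 0, 0], "grip": -0.04}
    - {"delta_rot": [0, 0, -0.07], "translation": [0, 0, 0], "grip": -0.04}
    - {"delta_rot": [0, 0, -0.07], "translation": [0, 0, 0], "grip": -0.04}
    - {"delta_rot": [0, 0, -0.07], "translation": [0, 0, 0], "grip": -0.04}
    - {"delta_rot": [0, 0, -0.07], "translation": [0, 0, 0], "grip": -0.04}
    - {"delta_rot": [0, 0, -0.07], "translation": [0, 0, 0], "grip": -0.04}
    - {"delta_rot": [0, 0, -0.07], "translation": [0, 0, 0], "grip": -0.04}

```text
t: 5.73
tool_pos: [0.5804, -0.0118, 0.09]
ee_rot: [0.048, 0.999, 0.0, 0.001]
contact_force: [0.3, 2.9, 6.7]
opening: 0.49
grip_force: 20.0
```

```bash
python3 s.py
```

```text
t 5.73 yaw 174.52 j [-2.100e-02  1.500e-01 -2.700e-02  1.392e+00  1.000e-03  7.500e-02] T [ 0.696  0.148 -0.148] F [0.29 2.88 6.65] grip 20.0 0.49 [ 0.5804 -0.0118  0.09  ]
-0.136
```

Call:
apply_moves:
  series:
    - {"delta_rot": [0, 0, -0.03], "translation": [0, 0, 0], "grip": -0.04}
    - {"delta_rot": [0, 0, -0.06], "translation": [0, 0, 0], "grip": -0.04}
    - {"delta_rot": [0, 0, -0.06], "translation": [0, 0, 0], "grip": -0.04}
    - {"delta_rot": [0, 0, -0.06], "translation": [0, 0, 0], "grip": -0.04}
    - {"delta_rot": [0, 0, -0.06], "translation": [0, 0, 0], "grip": -0.04}
    - {"delta_rot": [0, 0, -0.06], "translation": [0, 0, 0], "grip": -0.04}
    - {"delta_rot": [0, 0, -0.06], "translation": [0, 0, 0], "grip": -0.04}
    - {"delta_rot": [0, 0, -0.06], "translation": [0, 0, 0], "grip": -0.04}

```text
t: 6.4
tool_pos: [0.5804, -0.0118, 0.09]
ee_rot: [0.018, 1.0, 0.001, 0.001]
contact_force: [-0.3, 3.7, 4.8]
opening: 0.481
grip_force: 20.0
```

```bash
python3 s.py
```

```text
t 6.4 yaw 177.98 j [-2.100e-02  1.500e-01 -2.700e-02  1.392e+00  1.000e-03  1.500e-02] T [0.681 0.129 0.149] F [-0.28  3.72  4.85] grip 20.0 0.481 [ 0.5804 -0.0118  0.09  ]
0.1202
```

Call:
apply_moves:
  series:
    - {"delta_rot": [0, 0, -0.03], "translation": [0, 0, 0], "grip": -0.04}
    - {"delta_rot": [0, 0, -0.06], "translation": [0, 0, 0], "grip": -0.04}
    - {"delta_rot": [0, 0, -0.06], "translation": [0, 0, 0], "grip": -0.04}
    - {"delta_rot": [0, 0, -0.06], "translation": [0, 0, 0], "grip": -0.04}
    - {"delta_rot": [0, 0, -0.06], "translation": [0, 0, 0], "grip": -0.04}
    - {"delta_rot": [0, 0, -0.06], "translation": [0, 0, 0], "grip": -0.04}
    - {"delta_rot": [0, 0, -0.06], "translation": [0, 0, 0], "grip": -0.04}
    - {"delta_rot": [0, 0, -0.06], "translation": [0, 0, 0], "grip": -0.04}

```text
t: 7.07
tool_pos: [0.5804, -0.0117, 0.09]
ee_rot: [-0.012, 1.0, 0.001, 0.001]
contact_force: [-1.4, 4.5, 5.9]
opening: 0.482
grip_force: 20.0
```

```bash
python3 s.py
```

```text
t 7.07 yaw -178.58 j [-2.100e-02  1.500e-01 -2.700e-02  1.392e+00  1.000e-03 -4.500e-02] T [0.856 0.147 0.039] F [-1.35  4.53  5.9 ] grip 20.0 0.482 [ 0.5804 -0.0117  0.09  ]
0.0607
```

Call:
apply_moves:
  series:
    - {"delta_rot": [0, 0, -0.03], "translation": [0, 0, 0], "grip": -0.04}
    - {"delta_rot": [0, 0, -0.06], "translation": [0, 0, 0], "grip": -0.04}
    - {"delta_rot": [0, 0, -0.08], "translation": [0, 0, 0], "grip": -0.04}
    - {"delta_rot": [0, 0, -0.08], "translation": [0, 0, 0], "grip": -0.04}
    - {"delta_rot": [0, 0, -0.08], "translation": [0, 0, 0], "grip": -0.04}
    - {"delta_rot": [0, 0, -0.08], "translation": [0, 0, 0], "grip": -0.04}
    - {"delta_rot": [0, 0, -0.08], "translation": [0, 0, 0], "grip": -0.04}
    - {"delta_rot": [0, 0, -0.08], "translation": [0, 0, 0], "grip": -0.04}

```text
t: 7.73
tool_pos: [0.5803, -0.0116, 0.09]
ee_rot: [-0.052, 0.999, 0.001, 0.001]
contact_force: [-0.9, 3.9, 4.6]
opening: 0.483
grip_force: 20.0
```

```bash
python3 s.py
```

```text
t 7.73 yaw -174.01 j [-2.100e-02  1.500e-01 -2.700e-02  1.392e+00  1.000e-03 -1.250e-01] T [ 0.924  0.085 -0.031] F [-0.88  3.9   4.62] grip 20.0 0.483 [ 0.5803 -0.0116  0.09  ]
-0.0406
```

Call:
apply_moves:
  series:
    - {"delta_rot": [0, 0, -0.03], "translation": [0, 0, 0], "grip": -0.04}
    - {"delta_rot": [0, 0, -0.06], "translation": [0, 0, 0], "grip": -0.04}
    - {"delta_rot": [0, 0, -0.08], "translation": [0, 0, 0], "grip": -0.04}
    - {"delta_rot": [0, 0, -0.08], "translation": [0, 0, 0], "grip": -0.04}
    - {"delta_rot": [0, 0, -0.08], "translation": [0, 0, 0], "grip": -0.04}
    - {"delta_rot": [0, 0, -0.08], "translation": [0, 0, 0], "grip": -0.04}
    - {"delta_rot": [0, 0, -0.08], "translation": [0, 0, 0], "grip": -0.04}
    - {"delta_rot": [0, 0, -0.08], "translation": [0, 0, 0], "grip": -0.04}

```text
t: 8.4
tool_pos: [0.5803, -0.0115, 0.09]
ee_rot: [-0.092, 0.996, 0.001, 0.001]
contact_force: [-0.4, 4.8, 6.1]
opening: 0.483
grip_force: 20.0
```

```bash
python3 s.py
```

```text
t 8.4 yaw -169.43 j [-0.021  0.15  -0.027  1.392  0.002 -0.205] T [ 1.102  0.061 -0.128] F [-0.45  4.78  6.14] grip 20.0 0.483 [ 0.5803 -0.0115  0.09  ]
-0.1278
```

Call:
apply_moves:
  series:
    - {"delta_rot": [0, 0, -0.03], "translation": [0, 0, 0], "grip": -0.04}
    - {"delta_rot": [0, 0, -0.06], "translation": [0, 0, 0], "grip": -0.04}
    - {"delta_rot": [0, 0, -0.06], "translation": [0, 0, 0], "grip": -0.04}
    - {"delta_rot": [0, 0, -0.06], "translation": [0, 0, 0], "grip": -0.04}
    - {"delta_rot": [0, 0, -0.06], "translation": [0, 0, 0], "grip": -0.04}
    - {"delta_rot": [0, 0, -0.06], "translation": [0, 0, 0], "grip": -0.04}
    - {"delta_rot": [0, 0, -0.06], "translation": [0, 0, 0], "grip": -0.04}
    - {"delta_rot": [0, 0, -0.06], "translation": [0, 0, 0], "grip": -0.04}

```text
t: 9.07
tool_pos: [0.5803, -0.0114, 0.09]
ee_rot: [-0.122, 0.993, 0.001, 0.001]
contact_force: [0.6, 4.5, 6.0]
opening: 0.485
grip_force: 20.0
```

```bash
python3 s.py
```

```text
t 9.07 yaw -165.96 j [-0.02   0.15  -0.027  1.392  0.002 -0.266] T [1.075 0.188 0.104] F [0.56 4.45 6.01] grip 20.0 0.485 [ 0.5803 -0.0114  0.09  ]
0.1233
```

Call:
apply_moves:
  series:
    - {"delta_rot": [0, 0, -0.03], "translation": [0, 0, 0], "grip": -0.04}
    - {"delta_rot": [0, 0, -0.06], "translation": [0, 0, 0], "grip": -0.04}
    - {"delta_rot": [0, 0, -0.09], "translation": [0, 0, 0], "grip": -0.04}
    - {"delta_rot": [0, 0, -0.12], "translation": [0, 0, 0], "grip": -0.04}
    - {"delta_rot": [0, 0, -0.14], "translation": [0, 0, 0], "grip": -0.04}
    - {"delta_rot": [0, 0, -0.14], "translation": [0, 0, 0], "grip": -0.04}
    - {"delta_rot": [0, 0, -0.14], "translation": [0, 0, 0], "grip": -0.04}
    - {"delta_rot": [0, 0, -0.14], "translation": [0, 0, 0], "grip": -0.04}

```text
t: 9.73
tool_pos: [0.5803, -0.0113, 0.09]
ee_rot: [-0.191, 0.982, 0.001, 0.001]
contact_force: [-0.9, 6.0, 5.8]
opening: 0.483
grip_force: 20.1
```

```bash
python3 s.py
```

```text
t 9.73 yaw -157.95 j [-0.02   0.15  -0.027  1.392  0.002 -0.405] T [1.236 0.222 0.019] F [-0.91  6.01  5.83] grip 20.1 0.483 [ 0.5803 -0.0113  0.09  ]
-0.0255
```

Call:
apply_moves:
  series:
    - {"delta_rot": [0, 0, -0.03], "translation": [0, 0, 0], "grip": -0.04}
    - {"delta_rot": [0, 0, -0.06], "translation": [0, 0, 0], "grip": -0.04}
    - {"delta_rot": [0, 0, -0.1], "translation": [0, 0, 0], "grip": -0.04}
    - {"delta_rot": [0, 0, -0.1], "translation": [0, 0, 0], "grip": -0.04}
    - {"delta_rot": [0, 0, -0.1], "translation": [0, 0, 0], "grip": -0.04}
    - {"delta_rot": [0, 0, -0.1], "translation": [0, 0, 0], "grip": -0.04}
    - {"delta_rot": [0, 0, -0.1], "translation": [0, 0, 0], "grip": -0.04}
    - {"delta_rot": [0, 0, -0.1], "translation": [0, 0, 0], "grip": -0.04}

```text
t: 10.4
tool_pos: [0.5802, -0.0112, 0.09]
ee_rot: [-0.24, 0.971, 0.001, 0.001]
contact_force: [-1.3, 6.2, 5.4]
opening: 0.481
grip_force: 20.1
```

```bash
python3 s.py
```

```text
t 10.4 yaw -152.22 j [-0.02   0.15  -0.027  1.392  0.002 -0.505] T [ 1.412  0.295 -0.136] F [-1.31  6.18  5.36] grip 20.1 0.481 [ 0.5802 -0.0112  0.09  ]
-0.1282
```

Call:
apply_moves:
  series:
    - {"delta_rot": [0, 0, -0.03], "translation": [-0.05, 0.09, 0], "grip": -0.04}
    - {"delta_rot": [0, 0, -0.06], "translation": [-0.05, 0.09, 0], "grip": -0.04}
    - {"delta_rot": [0, 0, -0.06], "translation": [-0.05, 0.09, 0], "grip": -0.04}
    - {"delta_rot": [0, 0, -0.06], "translation": [-0.05, 0.09, 0], "grip": -0.04}
    - {"delta_rot": [0, 0, -0.06], "translation": [-0.05, 0.09, 0], "grip": -0.04}
    - {"delta_rot": [0, 0, -0.06], "translation": [-0.05, 0.09, 0], "grip": -0.04}
    - {"delta_rot": [0, 0, -0.06], "translation": [-0.05, 0.09, 0], "grip": -0.04}
    - {"delta_rot": [0, 0, -0.06], "translation": [-0.05, 0.09, 0], "grip": -0.04}

```text
t: 11.07
tool_pos: [0.5802, -0.011, 0.09]
ee_rot: [-0.269, 0.963, 0.0, 0.001]
contact_force: [-1.2, 1.7, 5.4]
opening: 0.482
grip_force: 20.1
```

```bash
python3 s.py
```

```text
t 11.07 yaw -148.8 j [-0.019  0.15  -0.027  1.392  0.    -0.564] T [0.372 0.296 0.104] F [-1.24  1.72  5.37] grip 20.1 0.482 [ 0.5802 -0.011   0.09  ]
0.1275
```

Call:
apply_moves:
  series:
    - {"delta_rot": [0, 0, -0.03], "translation": [0, 0, 0], "grip": -0.04}
    - {"delta_rot": [0, 0, -0.06], "translation": [0, 0, 0], "grip": -0.04}
    - {"delta_rot": [0, 0, -0.09], "translation": [0, 0, 0], "grip": -0.04}
    - {"delta_rot": [0, 0, -0.12], "translation": [0, 0, 0], "grip": -0.04}
    - {"delta_rot": [0, 0, -0.14], "translation": [0, 0, 0], "grip": -0.04}
    - {"delta_rot": [0, 0, -0.14], "translation": [0, 0, 0], "grip": -0.04}
    - {"delta_rot": [0, 0, -0.14], "translation": [0, 0, 0], "grip": -0.04}
    - {"delta_rot": [0, 0, -0.14], "translation": [0, 0, 0], "grip": -0.04}

```text
t: 11.73
tool_pos: [0.5801, -0.0109, 0.09]
ee_rot: [-0.336, 0.942, 0.0, 0.0]
contact_force: [-2.3, 2.0, 6.0]
opening: 0.484
grip_force: 20.1
```

```bash
python3 s.py
```

```text
t 11.73 yaw -140.79 j [-1.900e-02  1.500e-01 -2.700e-02  1.392e+00  1.000e-03 -7.040e-01] T [ 0.559  0.468 -0.029] F [-2.33  2.01  5.95] grip 20.1 0.484 [ 0.5801 -0.0109  0.09  ]
-0.0226
```

Call:
apply_moves:
  series:
    - {"delta_rot": [0, 0, -0.03], "translation": [0, 0, 0], "grip": -0.04}
    - {"delta_rot": [0, 0, -0.06], "translation": [0, 0, 0], "grip": -0.04}
    - {"delta_rot": [0, 0, -0.09], "translation": [0, 0, 0], "grip": -0.04}
    - {"delta_rot": [0, 0, -0.09], "translation": [0, 0, 0], "grip": -0.04}
    - {"delta_rot": [0, 0, -0.09], "translation": [0, 0, 0], "grip": -0.04}
    - {"delta_rot": [0, 0, -0.09], "translation": [0, 0, 0], "grip": -0.04}
    - {"delta_rot": [0, 0, -0.09], "translation": [0, 0, 0], "grip": -0.04}
    - {"delta_rot": [0, 0, -0.09], "translation": [0, 0, 0], "grip": -0.04}

```text
t: 12.4
tool_pos: [0.58, -0.0108, 0.09]
ee_rot: [-0.377, 0.926, 0.0, 0.0]
contact_force: [-2.2, 3.4, 5.7]
opening: 0.486
grip_force: 20.1
```

```bash
python3 s.py
```

```text
t 12.4 yaw -135.64 j [-1.900e-02  1.500e-01 -2.700e-02  1.393e+00  1.000e-03 -7.930e-01] T [ 0.654  0.498 -0.153] F [-2.18  3.35  5.68] grip 20.1 0.486 [ 0.58   -0.0108  0.09  ]
-0.2013
```

Call:
apply_moves:
  series:
    - {"delta_rot": [0, 0, -0.01], "translation": [0, 0, 0], "grip": -0.04}
    - {"delta_rot": [0, 0, -0.02], "translation": [0, 0, 0], "grip": -0.04}
    - {"delta_rot": [0, 0, -0.03], "translation": [0, 0, 0], "grip": -0.04}
    - {"delta_rot": [0, 0, -0.03], "translation": [0, 0, 0], "grip": -0.04}
    - {"delta_rot": [0, 0, -0.03], "translation": [0, 0, 0], "grip": -0.04}
    - {"delta_rot": [0, 0, -0.03], "translation": [0, 0, 0], "grip": -0.04}
    - {"delta_rot": [0, 0, -0.03], "translation": [0, 0, 0], "grip": -0.04}
    - {"delta_rot": [0, 0, -0.03], "translation": [0, 0, 0], "grip": -0.04}

```text
t: 13.07
tool_pos: [0.58, -0.0108, 0.09]
ee_rot: [-0.391, 0.92, 0.0, 0.0]
contact_force: [-2.2, 3.2, 5.6]
opening: 0.487
grip_force: 20.1
```

```bash
python3 s.py
```

```text
t 13.07 yaw -133.93 j [-1.900e-02  1.500e-01 -2.700e-02  1.393e+00  1.000e-03 -8.230e-01] T [ 0.724  0.574 -0.309] F [-2.2   3.24  5.57] grip 20.1 0.487 [ 0.58   -0.0108  0.09  ]
-0.2718
```

Call:
apply_moves:
  series:
    - {"delta_rot": [0, 0, 0.04], "translation": [0, 0, 0], "grip": -0.04}
    - {"delta_rot": [0, 0, 0.09], "translation": [0, 0, 0], "grip": -0.04}
    - {"delta_rot": [0, 0, 0.14], "translation": [0, 0, 0], "grip": -0.04}
    - {"delta_rot": [0, 0, 0.19], "translation": [0, 0, 0], "grip": -0.04}
    - {"delta_rot": [0, 0, 0.23], "translation": [0, 0, 0], "grip": -0.04}
    - {"delta_rot": [0, 0, 0.25], "translation": [0, 0, 0], "grip": -0.04}
    - {"delta_rot": [0, 0, 0.25], "translation": [0, 0, 0], "grip": -0.04}
    - {"delta_rot": [0, 0, 0.25], "translation": [0, 0, 0], "grip": -0.04}

```text
t: 13.73
tool_pos: [0.5802, -0.011, 0.09]
ee_rot: [-0.274, 0.962, 0.0, 0.001]
contact_force: [-1.3, 2.2, 6.7]
opening: 0.486
grip_force: 20.1
```

```bash
python3 s.py
```

```text
t 13.73 yaw -148.24 j [-0.019  0.15  -0.027  1.392  0.    -0.574] T [0.368 0.372 0.086] F [-1.34  2.23  6.66] grip 20.1 0.486 [ 0.5802 -0.011   0.09  ]
0.2048
```

Call:
apply_moves:
  series:
    - {"delta_rot": [0, 0, 0.03], "translation": [0, 0, 0], "grip": -0.04}
    - {"delta_rot": [0, 0, 0.06], "translation": [0, 0, 0], "grip": -0.04}
    - {"delta_rot": [0, 0, 0.1], "translation": [0, 0, 0], "grip": -0.04}
    - {"delta_rot": [0, 0, 0.1], "translation": [0, 0, 0], "grip": -0.04}
    - {"delta_rot": [0, 0, 0.1], "translation": [0, 0, 0], "grip": -0.04}
    - {"delta_rot": [0, 0, 0.1], "translation": [0, 0, 0], "grip": -0.04}
    - {"delta_rot": [0, 0, 0.1], "translation": [0, 0, 0], "grip": -0.04}
    - {"delta_rot": [0, 0, 0.1], "translation": [0, 0, 0], "grip": -0.04}

```text
t: 14.4
tool_pos: [0.5802, -0.0111, 0.09]
ee_rot: [-0.225, 0.974, 0.0, 0.001]
contact_force: [-0.5, 1.5, 6.4]
opening: 0.486
grip_force: 20.1
```

```bash
python3 s.py
```

```text
t 14.4 yaw -153.98 j [-0.019  0.15  -0.027  1.392  0.    -0.473] T [ 0.375  0.231 -0.136] F [-0.53  1.45  6.44] grip 20.1 0.486 [ 0.5802 -0.0111  0.09  ]
-0.0946
```

Call:
apply_moves:
  series:
    - {"delta_rot": [0, 0, 0.04], "translation": [0, 0, 0], "grip": -0.04}
    - {"delta_rot": [0, 0, 0.09], "translation": [0, 0, 0], "grip": -0.04}
    - {"delta_rot": [0, 0, 0.14], "translation": [0, 0, 0], "grip": -0.04}
    - {"delta_rot": [0, 0, 0.18], "translation": [0, 0, 0], "grip": -0.04}
    - {"delta_rot": [0, 0, 0.2], "translation": [0, 0, 0], "grip": -0.04}
    - {"delta_rot": [0, 0, 0.2], "translation": [0, 0, 0], "grip": -0.04}
    - {"delta_rot": [0, 0, 0.2], "translation": [0, 0, 0], "grip": -0.04}
    - {"delta_rot": [0, 0, 0.2], "translation": [0, 0, 0], "grip": -0.04}

```text
t: 15.07
tool_pos: [0.5803, -0.0113, 0.09]
ee_rot: [-0.127, 0.992, -0.0, 0.001]
contact_force: [0.2, 0.1, 5.5]
opening: 0.483
grip_force: 20.0
```

```bash
python3 s.py
```

```text
t 15.07 yaw -165.43 j [-0.019  0.15  -0.027  1.392 -0.    -0.274] T [0.09  0.185 0.125] F [0.21 0.08 5.5 ] grip 20.0 0.483 [ 0.5803 -0.0113  0.09  ]
0.1352
```

Call:
apply_moves:
  series:
    - {"delta_rot": [0, 0, 0.03], "translation": [0, 0, 0], "grip": -0.04}
    - {"delta_rot": [0, 0, 0.06], "translation": [0, 0, 0], "grip": -0.04}
    - {"delta_rot": [0, 0, 0.1], "translation": [0, 0, 0], "grip": -0.04}
    - {"delta_rot": [0, 0, 0.1], "translation": [0, 0, 0], "grip": -0.04}
    - {"delta_rot": [0, 0, 0.1], "translation": [0, 0, 0], "grip": -0.04}
    - {"delta_rot": [0, 0, 0.1], "translation": [0, 0, 0], "grip": -0.04}
    - {"delta_rot": [0, 0, 0.1], "translation": [0, 0, 0], "grip": -0.04}
    - {"delta_rot": [0, 0, 0.1], "translation": [0, 0, 0], "grip": -0.04}

```text
t: 15.73
tool_pos: [0.5803, -0.0115, 0.09]
ee_rot: [-0.077, 0.997, -0.0, 0.001]
contact_force: [-0.7, 0.1, 5.5]
opening: 0.485
grip_force: 20.0
```

```bash
python3 s.py
```

```text
t 15.73 yaw -171.19 j [-0.02   0.15  -0.027  1.392 -0.    -0.173] T [ 0.038  0.157 -0.099] F [-0.65  0.13  5.5 ] grip 20.0 0.485 [ 0.5803 -0.0115  0.09  ]
-0.0911
```

Call:
apply_moves:
  series:
    - {"delta_rot": [0, 0, 0.04], "translation": [0, 0, 0], "grip": -0.04}
    - {"delta_rot": [0, 0, 0.09], "translation": [0, 0, 0], "grip": -0.04}
    - {"delta_rot": [0, 0, 0.14], "translation": [0, 0, 0], "grip": -0.04}
    - {"delta_rot": [0, 0, 0.18], "translation": [0, 0, 0], "grip": -0.04}
    - {"delta_rot": [0, 0, 0.2], "translation": [0, 0, 0], "grip": -0.04}
    - {"delta_rot": [0, 0, 0.2], "translation": [0, 0, 0], "grip": -0.04}
    - {"delta_rot": [0, 0, 0.2], "translation": [0, 0, 0], "grip": -0.04}
    - {"delta_rot": [0, 0, 0.2], "translation": [0, 0, 0], "grip": -0.04}

```text
t: 16.4
tool_pos: [0.5803, -0.0117, 0.09]
ee_rot: [0.023, 1.0, -0.0, 0.001]
contact_force: [-0.1, -1.4, 5.5]
opening: 0.481
grip_force: 20.0
```

```bash
python3 s.py
```

```text
t 16.4 yaw 177.36 j [-2.000e-02  1.500e-01 -2.700e-02  1.392e+00 -1.000e-03  2.600e-02] T [-0.219  0.098  0.132] F [-0.12 -1.37  5.5 ] grip 20.0 0.481 [ 0.5803 -0.0117  0.09  ]
0.1379
```

Call:
apply_moves:
  series:
    - {"delta_rot": [0, 0, 0.03], "translation": [0, 0, 0], "grip": -0.04}
    - {"delta_rot": [0, 0, 0.06], "translation": [0, 0, 0], "grip": -0.04}
    - {"delta_rot": [0, 0, 0.1], "translation": [0, 0, 0], "grip": -0.04}
    - {"delta_rot": [0, 0, 0.1], "translation": [0, 0, 0], "grip": -0.04}
    - {"delta_rot": [0, 0, 0.1], "translation": [0, 0, 0], "grip": -0.04}
    - {"delta_rot": [0, 0, 0.1], "translation": [0, 0, 0], "grip": -0.04}
    - {"delta_rot": [0, 0, 0.1], "translation": [0, 0, 0], "grip": -0.04}
    - {"delta_rot": [0, 0, 0.1], "translation": [0, 0, 0], "grip": -0.04}

```text
t: 17.07
tool_pos: [0.5804, -0.0118, 0.09]
ee_rot: [0.073, 0.997, -0.0, 0.001]
contact_force: [-0.7, -1.4, 4.7]
opening: 0.485
grip_force: 20.0
```

```bash
python3 s.py
```

```text
t 17.07 yaw 171.61 j [-2.000e-02  1.500e-01 -2.700e-02  1.392e+00 -1.000e-03  1.270e-01] T [-0.307  0.095 -0.054] F [-0.72 -1.45  4.7 ] grip 20.0 0.485 [ 0.5804 -0.0118  0.09  ]
-0.0875
```

Call:
apply_moves:
  series:
    - {"delta_rot": [0, 0, 0.04], "translation": [0, 0, 0], "grip": -0.04}
    - {"delta_rot": [0, 0, 0.09], "translation": [0, 0, 0], "grip": -0.04}
    - {"delta_rot": [0, 0, 0.14], "translation": [0, 0, 0], "grip": -0.04}
    - {"delta_rot": [0, 0, 0.18], "translation": [0, 0, 0], "grip": -0.04}
    - {"delta_rot": [0, 0, 0.2], "translation": [0, 0, 0], "grip": -0.04}
    - {"delta_rot": [0, 0, 0.2], "translation": [0, 0, 0], "grip": -0.04}
    - {"delta_rot": [0, 0, 0.2], "translation": [0, 0, 0], "grip": -0.04}
    - {"delta_rot": [0, 0, 0.2], "translation": [0, 0, 0], "grip": -0.04}

```text
t: 17.73
tool_pos: [0.5803, -0.012, 0.09]
ee_rot: [0.172, 0.985, -0.001, 0.001]
contact_force: [-0.5, -1.8, 6.1]
opening: 0.488
grip_force: 20.0
```

```bash
python3 s.py
```

```text
t 17.73 yaw 160.16 j [-2.000e-02  1.500e-01 -2.700e-02  1.392e+00 -1.000e-03  3.260e-01] T [-0.58   0.17   0.194] F [-0.47 -1.82  6.06] grip 20.0 0.488 [ 0.5803 -0.012   0.09  ]
0.1405
```

Call:
apply_moves:
  series:
    - {"delta_rot": [0, 0, 0.03], "translation": [0, 0, 0], "grip": -0.04}
    - {"delta_rot": [0, 0, 0.06], "translation": [0, 0, 0], "grip": -0.04}
    - {"delta_rot": [0, 0, 0.1], "translation": [0, 0, 0], "grip": -0.04}
    - {"delta_rot": [0, 0, 0.1], "translation": [0, 0, 0], "grip": -0.04}
    - {"delta_rot": [0, 0, 0.1], "translation": [0, 0, 0], "grip": -0.04}
    - {"delta_rot": [0, 0, 0.1], "translation": [0, 0, 0], "grip": -0.04}
    - {"delta_rot": [0, 0, 0.1], "translation": [0, 0, 0], "grip": -0.04}
    - {"delta_rot": [0, 0, 0.1], "translation": [0, 0, 0], "grip": -0.04}

```text
t: 18.4
tool_pos: [0.5803, -0.0121, 0.09]
ee_rot: [0.221, 0.975, -0.001, 0.001]
contact_force: [-1.1, -4.9, 6.7]
opening: 0.491
grip_force: 20.1
```

```bash
python3 s.py
```

```text
t 18.4 yaw 154.41 j [-0.02   0.15  -0.027  1.392 -0.002  0.427] T [-0.697  0.249 -0.156] F [-1.14 -4.9   6.66] grip 20.1 0.491 [ 0.5803 -0.0121  0.09  ]
-0.0841
```

Call:
apply_moves:
  series:
    - {"delta_rot": [0, 0, 0.03], "translation": [0, 0, 0], "grip": -0.04}
    - {"delta_rot": [0, 0, 0.06], "translation": [0, 0, 0], "grip": -0.04}
    - {"delta_rot": [0, 0, 0.07], "translation": [0, 0, 0], "grip": -0.04}
    - {"delta_rot": [0, 0, 0.07], "translation": [0, 0, 0], "grip": -0.04}
    - {"delta_rot": [0, 0, 0.07], "translation": [0, 0, 0], "grip": -0.04}
    - {"delta_rot": [0, 0, 0.07], "translation": [0, 0, 0], "grip": -0.04}
    - {"delta_rot": [0, 0, 0.07], "translation": [0, 0, 0], "grip": -0.04}
    - {"delta_rot": [0, 0, 0.07], "translation": [0, 0, 0], "grip": -0.04}

```text
t: 19.07
tool_pos: [0.5802, -0.0122, 0.09]
ee_rot: [0.255, 0.967, -0.001, 0.001]
contact_force: [-1.5, -3.6, 6.5]
opening: 0.486
grip_force: 20.1
```

```bash
python3 s.py
```

```text
t 19.07 yaw 150.4 j [-0.02   0.15  -0.027  1.392 -0.002  0.496] T [-0.739  0.333 -0.027] F [-1.45 -3.56  6.5 ] grip 20.1 0.486 [ 0.5802 -0.0122  0.09  ]
0.0015
```

Call:
apply_moves:
  series:
    - {"delta_rot": [0, 0, 0], "translation": [0, 0, 0], "grip": 0.1}
    - {"delta_rot": [0, 0, 0], "translation": [0, 0, 0], "grip": 0.3}
    - {"delta_rot": [0, 0, 0], "translation": [0, 0, 0], "grip": 0.5}
    - {"delta_rot": [0, 0, 0], "translation": [0, 0, 0], "grip": 0.5}
    - {"delta_rot": [0, 0, 0], "translation": [0, 0, 0], "grip": 0.5}
    - {"delta_rot": [0, 0, 0], "translation": [0, 0, -1], "grip": 0.5}
    - {"delta_rot": [0, 0, 0], "translation": [0, 0, -3], "grip": 0.5}
    - {"delta_rot": [0, 0, 0], "translation": [0, 0, -6], "grip": 0.5}

```text
t: 19.73
tool_pos: [0.5787, -0.0111, 0.1481]
ee_rot: [0.255, 0.967, -0.0, -0.002]
contact_force: [0.9, -0.2, -0.5]
opening: 0.749
grip_force: 0.0
```

```bash
python3 s.py; python3 -c "
from h import *
go([.5775,-.1545,.15])"
```

```text
t 19.73 yaw 150.45 j [-0.019  0.145  0.078  1.509  0.     0.496] T [ 0.026  0.012 -0.04 ] F [ 0.92 -0.23 -0.47] grip 0.0 0.749 [ 0.5787 -0.0111  0.1481]
0.0
tr cm [ -6.97 -12.54  -0.19] tcp [ 0.5787 -0.0111  0.1481]
```

Call:
apply_moves:
  series:
    - {"delta_rot": [0, 0, 0], "translation": [-1.7, -3, 0], "grip": 0}
    - {"delta_rot": [0, 0, 0], "translation": [-3.4, -6, 0], "grip": -1}
    - {"delta_rot": [0, 0, 0], "translation": [-5.1, -9, 0], "grip": -1}
    - {"delta_rot": [0, 0, 0], "translation": [-6.9, -12.4, 0], "grip": -1}
    - {"delta_rot": [0, 0, 0], "translation": [-6.9, -12.4, 0], "grip": -1}
    - {"delta_rot": [0, 0, 0], "translation": [-6.9, -12.4, 1], "grip": -1}
    - {"delta_rot": [0, 0, 0], "translation": [-6.9, -12.4, 2], "grip": -1}
    - {"delta_rot": [0, 0, 0], "translation": [-6.9, -12.4, 3], "grip": -1}

```text
t: 20.4
tool_pos: [0.5788, -0.1521, 0.1181]
ee_rot: [0.255, 0.967, 0.0, -0.0]
contact_force: [-0.7, 0.4, 0.5]
opening: -0.002
grip_force: 0.0
```

```bash
python3 s.py; python3 -c "
from h import *
go([.578,-.1535,.106])
for n in ['side']:
    d=ctrl.get_image(n)['pixels'][:,:,::-1]
    cv2.imwrite('pics/%s3.png'%n,cv2.resize(d[180:290,220:370],None,fx=5,fy=5,interpolation=cv2.INTER_CUBIC))
"
```

```text
t 20.4 yaw 150.5 j [-0.257  0.19   0.072  1.453  0.     0.258] T [-0.005  0.022  0.042] F [-0.66  0.36  0.52] grip 0.0 -0.002 [ 0.5788 -0.1521  0.1181]
0.0019
tr cm [-0.   -0.16  1.21] tcp [ 0.5788 -0.1521  0.1181]
```

View pics/side3.png

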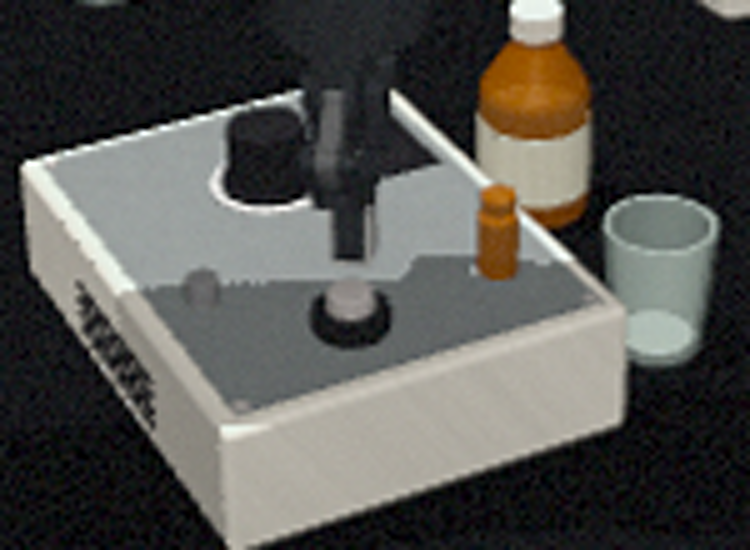

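The shut tips at about (350,262) stand over the button, whose top is at (350,290). The vial at (497,235), the bottle and the beaker are undisturbed. Next I'll press.

Call:
apply_moves:
  series:
    - {"delta_rot": [0, 0, 0], "translation": [0, -0.15, 0.5], "grip": -1}
    - {"delta_rot": [0, 0, 0], "translation": [0, -0.15, 1.0], "grip": -1}
    - {"delta_rot": [0, 0, 0], "translation": [0, -0.15, 1.3], "grip": -1}
    - {"delta_rot": [0, 0, 0], "translation": [0, -0.15, 1.5], "grip": -1}
    - {"delta_rot": [0, 0, 0], "translation": [0, -0.15, 1.6], "grip": -1}
    - {"delta_rot": [0, 0, 0], "translation": [0, -0.15, 1.7], "grip": -1}
    - {"delta_rot": [0, 0, 0], "translation": [0, -0.15, 1.7], "grip": -1}
    - {"delta_rot": [0, 0, 0], "translation": [0, -0.15, 1.7], "grip": -1}

```text
t: 21.12
tool_pos: [0.5782, -0.1544, 0.1024]
ee_rot: [0.255, 0.967, -0.0, 0.0]
contact_force: [-0.1, 0.2, 0.3]
opening: -0.0
grip_force: 0.0
```

```bash
python3 s.py
```

```text
t 21.12 yaw 150.44 j [-0.261  0.191  0.043  1.423 -0.     0.255] T [-0.008  0.015 -0.067] F [-0.06  0.18  0.29] grip 0.0 -0.0 [ 0.5782 -0.1544  0.1024]
0.0003
```

Not in contact yet; I'll go down gently to feel it.

Call:
apply_moves:
  series:
    - {"delta_rot": [0, 0, 0], "translation": [0, 0, 0.1], "grip": -1}
    - {"delta_rot": [0, 0, 0], "translation": [0, 0, 0.2], "grip": -1}
    - {"delta_rot": [0, 0, 0], "translation": [0, 0, 0.3], "grip": -1}
    - {"delta_rot": [0, 0, 0], "translation": [0, 0, 0.4], "grip": -1}
    - {"delta_rot": [0, 0, 0], "translation": [0, 0, 0.5], "grip": -1}
    - {"delta_rot": [0, 0, 0], "translation": [0, 0, 0.5], "grip": -1}
    - {"delta_rot": [0, 0, 0], "translation": [0, 0, 0.5], "grip": -1}
    - {"delta_rot": [0, 0, 0], "translation": [0, 0, 0.5], "grip": -1}

```text
t: 21.78
tool_pos: [0.5783, -0.1545, 0.0975]
ee_rot: [0.255, 0.967, -0.0, 0.0]
contact_force: [-0.8, -0.3, 4.0]
opening: -0.0
grip_force: 2.0
```

```bash
python3 s.py
```

```text
t 21.78 yaw 150.44 j [-0.261  0.192  0.035  1.413 -0.     0.255] T [-0.077 -0.051  0.006] F [-0.78 -0.33  3.97] grip 2.0 -0.0 [ 0.5783 -0.1545  0.0975]
-0.0002
```

Call:
apply_moves:
  series:
    - {"delta_rot": [0, 0, 0], "translation": [0, 0, 0.1], "grip": -1}
    - {"delta_rot": [0, 0, 0], "translation": [0, 0, 0.2], "grip": -1}
    - {"delta_rot": [0, 0, 0], "translation": [0, 0, 0.3], "grip": -1}
    - {"delta_rot": [0, 0, 0], "translation": [0, 0, 0.3], "grip": -1}
    - {"delta_rot": [0, 0, 0], "translation": [0, 0, 0.3], "grip": -1}
    - {"delta_rot": [0, 0, 0], "translation": [0, 0, 0.3], "grip": -1}
    - {"delta_rot": [0, 0, 0], "translation": [0, 0, 0.3], "grip": -1}
    - {"delta_rot": [0, 0, 0], "translation": [0, 0, 0.3], "grip": -1}

```text
t: 22.45
tool_pos: [0.5784, -0.1545, 0.0959]
ee_rot: [0.255, 0.967, -0.0, 0.001]
contact_force: [-4.3, 0.9, 14.9]
opening: 0.001
grip_force: 7.4
```

```bash
python3 s.py
```

```text
t 22.45 yaw 150.44 j [-0.261  0.191  0.031  1.409 -0.     0.255] T [ 0.106  0.773 -0.003] F [-4.27  0.89 14.89] grip 7.4 0.001 [ 0.5784 -0.1545  0.0959]
0.0003
```

Call:
apply_moves:
  series:
    - {"delta_rot": [0, 0, 0], "translation": [0, 0, 0.1], "grip": -1}
    - {"delta_rot": [0, 0, 0], "translation": [0, 0, 0.1], "grip": -1}
    - {"delta_rot": [0, 0, 0], "translation": [0, 0, 0.1], "grip": -1}
    - {"delta_rot": [0, 0, 0], "translation": [0, 0, 0], "grip": -1}
    - {"delta_rot": [0, 0, 0], "translation": [0, 0, -1], "grip": -1}
    - {"delta_rot": [0, 0, 0], "translation": [0, 0, -3], "grip": -1}
    - {"delta_rot": [0, 0, 0], "translation": [0, 0, -6], "grip": -1}
    - {"delta_rot": [0, 0, 0], "translation": [0, 0, -10], "grip": -1}

```text
t: 23.12
tool_pos: [0.5766, -0.154, 0.1923]
ee_rot: [0.255, 0.967, 0.0, -0.003]
contact_force: [0.6, -1.1, 0.8]
opening: 0.001
grip_force: 0.0
```

Call:
apply_moves:
  series:
    - {"delta_rot": [0, 0, 0], "translation": [0, 0, -2], "grip": -1}
    - {"delta_rot": [0, 0, 0], "translation": [0, 0, -2], "grip": -1}
    - {"delta_rot": [0, 0, 0], "translation": [0, 0, -2], "grip": -1}
    - {"delta_rot": [0, 0, 0], "translation": [0, 0, -2], "grip": -1}
    - {"delta_rot": [0, 0, 0], "translation": [0, 0, -2], "grip": -1}
    - {"delta_rot": [0, 0, 0], "translation": [0, 0, -2], "grip": -1}
    - {"delta_rot": [0, 0, 0], "translation": [0, 0, -2], "grip": -1}
    - {"delta_rot": [0, 0, 0], "translation": [0, 0, -2], "grip": -1}

```text
t: 23.78
tool_pos: [0.5778, -0.1543, 0.2135]
ee_rot: [0.255, 0.967, -0.0, -0.001]
contact_force: [0.2, -0.5, 1.1]
opening: -0.001
grip_force: 0.0
```

```bash
python3 s.py; python3 -c "
from h import *
d=ctrl.get_image('side')['pixels'][:,:,::-1]
cv2.imwrite('pics/side4.png',cv2.resize(d[150:290,200:400],None,fx=4,fy=4,interpolation=cv2.INTER_CUBIC))
"
```

```text
t 23.78 yaw 150.45 j [-0.261  0.2    0.268  1.64  -0.     0.255] T [-0.045 -0.04  -0.023] F [ 0.16 -0.49  1.11] grip 0.0 -0.001 [ 0.5778 -0.1543  0.2135]
-0.0
```

View pics/side4.png

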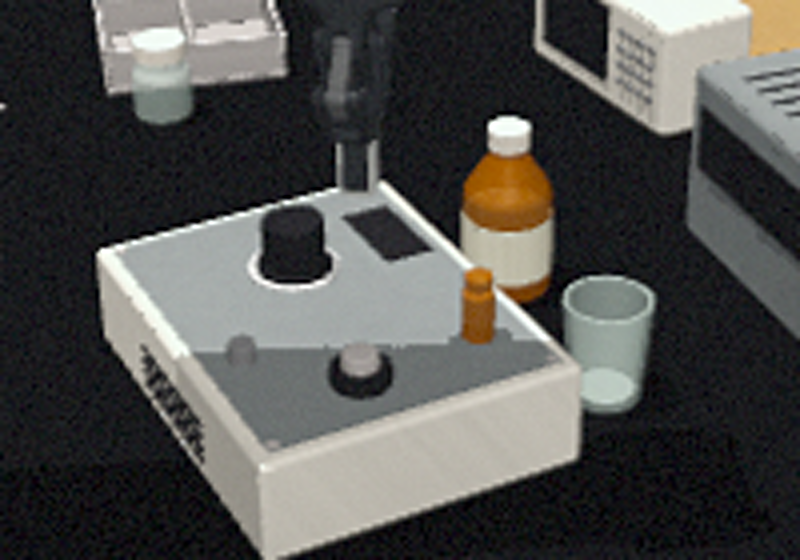

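The arm is clear of the box, with its tips at about (357,185). The button is back out at (361,357), and the dial, vial, bottle, beaker and jar are all standing. I'll hand it in.

```bash
python3 -c "
from rig import ctrl
print(ctrl.sign_off())"
```

```text
the job is handed in; nothing more can be done
None
```

I turned the dial anticlockwise to its stop (peak about 0.27 N m), then four clicks clockwise to rest in the fourth, pressed the button to its hard stop (about 15 N) and released it, and handed the job in at 24 s; nothing else in view was disturbed.

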